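Hold a bolt-on stop bracket against a clamping-table fence

ROBOT

A 7-joint arm with a two-finger parallel gripper is mounted at the origin on the work surface. World frame = base frame: x ahead of the robot, y to its left, z up, the work surface at z = 0. Lengths are in m, angles in degrees, forces in N, time in s.
With the tool pointing down it reaches from about 0.425 to 0.875 m from the base axis. Payload 4.7 kg.
Tool frame: the origin (TCP) lies on the centre line of the jaws, within the pads' length; the fingertips stand 8 mm ahead of it and the grasp point (between the pads) lies 11 mm behind it; z points along the fingers, y is the direction in which the jaws open and shut (so a half turn about z gives the same grasp; the last joint's range is limited). The gripper opens to 87 mm and grips with 3 to 60 N. Pads are 19 mm wide; open, the fingers measure 117 mm over their backs; the gripper's body (75 mm by 190 mm) begins 51 mm behind the grasp point.
Start: joints at [65.266, 18.392, -4.016, 83.108, 1.295, 78.541, -3.26], TCP at [0.28, -0.587, 0.231] pointing down, gripper open.
Joint ranges: [-163.93, 163.93], [-17.29, 119.83], [-79.2, 71.16], [3.27, 140.29], [-89.18, 269.18], [5.43, 117.66], [-154.24, 154.24]. Speed limits (degrees/s): [147.25, 147.25, 180, 180, 180, 180, 180].

INTERFACE

Orientations are given as [roll, pitch, yaw] about the fixed x, y, z axes, in that order (R = Rz(yaw) Ry(pitch) Rx(roll)).
In Python, from cell import env gives the robot as it stands. The module is installed in compiled form; this text tells all that it offers.
- The arm moves only by the tool move_arm, never from a script. Its argument "steps" is a list of rows, each a list of 2 entries, a list of its own where there are three numbers: the shift along the tool's x, y, z in m, then the turn about the tool's z in rad. A call has 1 to 20 rows; each row is the pose to reach, as a shift and turn from the pose commanded when the call began, along the tool's axes at that moment; what a row does not reach only later rows make up. A row lasts 1/8 s, in which the tool goes at most 62.5 mm and 10.7 degrees, less where a joint would pass 70% of its speed; a pose out of reach is approached as far as the arm can. A call with a gripper value outside its range is refused whole. "hand" is the closure, from -1 (fully open) to 1 (shut), set as the call begins (left out, the last holds). The fingers move at their own pace and stop on an object; "squeeze" is the grip in N (left out, the last holds). Time passes only in rows, so rows that repeat a pose let the fingers close. It gives the time, the measured TCP pose, the force and the opening at its end, in the units of the state.
- env.get_obs(): the state, without advancing time (a new reading comes with each control period).
- env.read_camera(name): name is "side" or "top" or "wrist"; returns (picture, depth): 384x512x3 uint8, red, green, blue; 384x512 float32, m along the optical axis (not along the pixel's ray), 0 where there is no reading.
- env.calibration(name): a dict with "intrinsics" (3x3 intrinsics, pixels), "position" and "orientation" of the camera in the world; the wrist camera has in their place "mount" (4x4, takes a point from camera to tool coordinates, whose origin is the TCP and whose axes are the flange's). Camera axes: x right, y up, looking along -z (the intrinsics and any distortion apply to the point x, -y, -z); pixel columns grow to the right and rows downward; lengths in m; the calibration is good to about 2 mm. The wrist camera is an equidistant fisheye: a pixel r from the principal point sees the ray r / f radians off the axis. A picture is of the moment at which its call begins: read the wrist's pose just before it. calibration takes no time and is no camera call.
- env.sign_off(): hands the job in, once; it reports no verdict.
Trained networks look in the newest picture that a camera, given by its name, has taken for a name from the list of things; names that differ only in an ending like _2 or _b are one class to them, and where a whole thing is asked for, a point or a joint stands for the part that bears it (a point fixed in the world has none). Each returns a list of dicts, best first, with "conf" (0 to 1); they miss things now and then, are a little off and sometimes report something else, mostly with a low value. They report only what shows in the picture. A call takes as long as a camera call.
- env.cut_out(camera, query): "region" (384x512 bool, what is visible of it) and "uv" ([column, row] in pixels, amid what is visible of it).
The state is a dict: "time_s": time; "qpos": joint angles; "joint_velocities": joint speeds; "effort": joint torques, N m; "tool_pos": TCP position; "tool_rot": TCP orientation; "force": force on the tool from outside, world axes, zero at the start; "wrist_torque": the same for the moment, N m; "grip_width": finger opening in m.
Only numpy, scipy, OpenCV 4.12 (cv2) and the standard library are available. Lean on these libraries where they do the work, as an engineer would, in place of code of your own. Each camera call takes 0.05 s, during which the arm holds its last target. There are 200 camera calls.

TASK

Lift the aluminium stop bracket (the hanging part with the broad flange) up and off its peg, stand it on the bed of the blue-green clamping table with its flange flat against the fence, centred on the dark nut block that sits on the fence. Then be my third hand: keep hold of it and press it steadily against the fence with about 10 N, never with a hard shove, and finish still gripping and pressing while I put in the bolts; leave the other things where they are.

Things in the scene. Friction and masses are not known exactly. Their poses are not given: they have to be found in the camera images.
- bracket: Stop bracket to hold, bare aluminium, about 0.3 kg: flange plate 8 mm thick (x), 60 wide (y), 105 tall, its outer face looking along +x, 23 mm ahead of the origin; behind it an upright web 12 mm thick (y), x -39 to +15 mm, 120 mm tall, with a notch open at the bottom, 14 mm wide, 72 high, that rides on the peg. Origin: foot level, mid-web, below the notch. z up, also as it hangs.
- bracket_grip (a point): Point in the web of the bracket at x = -8 mm, y = 0, 98 mm above its foot: the place to grip it from above, across the 12 mm thick web (fingers closing along bracket y). The web goes on 22 mm above it; below it the peg top is 26 mm lower while the bracket hangs.
- stand: Fixed steel peg stand the bracket hangs on (left or right one of two alike). Origin under its 100 x 120 mm base. Square 8 mm peg along y over x = 0, top at 140 mm; post at y = +54 mm to 145 mm, upturned tip at y = -55 mm to 150 mm. The notch sits on the peg near y = 0, bracket x roughly along stand x, foot 68 mm up; it is free after about 85 mm of lift.
- machine: Clamping table for profiles, fixed: blue-green base 280 mm (x) x 340 mm (y), origin under its middle. Flat steel bed at 55 mm height, on which the fence stands across y. At the ends of the bed, y = +-150 mm, two hold-down clamps (x -105 to +10 mm, up to 175 mm above the table). Back wall behind the fence, 130 mm high.
- fence: Fence: upright aluminium bar along y, 300 mm long, 25 thick, 100 tall. Origin: in its flat front face, at bed height, mid-length. x points into the fence, square to the face; the bracket goes on the -x side, its x along the fence x, origin 23 mm before the face. On rubber buffers: yields along +x 1 mm per 2 N of push (10 N = 5 mm), at most 14 mm, and springs back.
- nutblock: Dark steel nut block, 60 mm wide, fixed on the top and back of the fence, rising 13 mm above it, up to 55 mm off the fence's middle. Origin: in the plane of the fence's front face, at bed height, mid-width of the block. Axes as the fence's; it moves with the fence. The bracket's middle goes level with it along y.
- plate: Bystander hanging on the other peg stand: flat aluminium yoke plate without a flange, 60 x 12 x 110 mm. Leave alone.
- spanner: Bystander: steel spanner 160 mm long lying on the table, far right.
- driver: Bystander: screwdriver 170 mm long lying on the table, right of the clamping table.
- offcut: Bystander: open aluminium tray 100 x 50 x 40 mm on the table, left of the clamping table.
- collet: Bystander: upright steel cylinder 28 mm across and 28 mm tall on the bed near its left front corner.
- gauge: Bystander: dark steel block 45 x 30 x 18 mm on the bed near its right front corner.
- jar: Bystander: grey jar 64 mm across, 85 mm tall, on the table far left.

How it is judged (in metres and radians):
On the way, in this order (a step that is already met when the one before it is completed fails the run):
1. the bracket is lifted up and off its peg in the gripper (z of bracket in the frame of stand above 0.142 m and contact force between bracket and stand below 0.05 N and contact force between the fingers and bracket above 1 N), for 0.1 s.
2. the bracket is pressed against the fence at its place (contact force between bracket and fence between 5 and 16 N and contact force between the fingers and bracket above 1 N and contact force between the arm and fence below 0.5 N and angle between the x axis of bracket and the x axis of fence, either way round below 0.07 rad and angle between bracket's own z axis and vertical below 0.07 rad and x of bracket in the frame of fence between -0.028 and -0.018 m and y of bracket in the frame of nutblock between -0.01 and 0.01 m and z of bracket in the frame of machine between 0.05 and 0.061 m), for 0.3 s.
At the end, for the whole second after the job is handed in: Still gripped and pressed on the fence with 5 to 16 N through the last second, the arm itself not on the fence; square and upright within 4 degrees, flange face on the fence, middle within 10 mm of the nut block's middle, foot on the bed (at most 6 mm above it), at rest (all of step 2 and linear speed of bracket below 0.01 m/s and angular speed of bracket below 0.1 rad/s); the arm keeps its last pose, push and grip.
It fails at once if the bracket is rammed against the fence with more than 30 N (contact force between bracket and fence above 30 N).
It fails at once if a bystander is moved by more than 30 mm (distance of any of plate, spanner, driver, offcut, collet, gauge, jar from where it was at the start of the episode above 0.03 m).
It also fails if it takes over 58 s, if anything falls off the work surface, if the arm or the gripper's body presses on something with over 40 N, if the wrist force passes 120 N, or if a joint passes its speed limit or range.

## Working session

There is one attempt and no reset: what is moved stays moved. The work goes in short steps, Python scripts to look and compute and a tool call to move; the robot and the scene stay as the last step left them, time stands still between calls to the robot, and variables do not carry over. Pictures are saved under pics/ and viewed, about 8 in all and at most 12, crops included, and the job is handed in when it is done.

Besides the shell and the picture viewer there is one more tool, called after "Emit:" as name(argument=value, ...), one argument or row to a line, values as JSON. move_arm: Moves the arm, as the interface text tells. Its arguments: {"type":"object","properties":{"steps":{"type":"array"},"hand":{"type":"number"},"squeeze":{"type":"number"}},"required":["steps"]}

```bash
ls; mkdir -p pics
python3 - <<'E'
from cell import env
import cv2,numpy as np
print(env.get_obs())
ims=[]
for c in("side","top"):
    p,d=env.read_camera(c); cal=env.calibration(c); print(c,cal)
    ims.append(p); np.savez(f"pics/{c}0.npz",p=p,d=d)
cv2.imwrite("pics/a.png",cv2.resize(np.hstack(ims)[:,:,::-1],None,fx=.78,fy=.78))
print(env.calibration("wrist"))
E
```

```text
pics
{'time_s': 0.0, 'qpos': array([65.26650089, 18.44108863, -4.01686001, 83.17431135,  1.2949717 ,
       78.54012384, -3.26067247]), 'joint_velocities': array([ 0.0115505 , -0.00972989,  0.06853263, -0.02275526, -0.01747818,
        0.01088153, -0.03027117]), 'effort': array([-4.82697978e-04, -4.91293001e+01, -4.04104041e-01, -3.12528241e+01,
       -6.39620307e-02,  4.38182498e-02,  1.82940507e-04]), 'tool_pos': array([ 0.27999471, -0.58601399,  0.22944385]), 'tool_rot': array([-1.79889722e+02,  5.21939970e-03,  2.55438234e+01]), 'force': array([-0.23255079, -0.9983944 ,  0.36689336]), 'wrist_torque': array([-0.03184102, -0.00959074,  0.02847972]), 'grip_width': 0.08717197132486634}
side {'intrinsics': array([[353.58947409,   0.        , 258.18809912],
       [  0.        , 353.58947409, 191.17608309],
       [  0.        ,   0.        ,   1.        ]]), 'position': array([ 0.47920108, -0.79463975,  0.70330601]), 'orientation': array([53.72763578, -0.27696483, -7.04252359])}
top {'intrinsics': array([[446.74979197,   0.        , 262.82075253],
       [  0.        , 446.74979197, 186.83913763],
       [  0.        ,   0.        ,   1.        ]]), 'position': array([0.49887674, 0.00307773, 1.3626318 ]), 'orientation': array([  4.06320924,  -0.16222982, -91.62128572])}
{'intrinsics': array([[297.31863964,   0.        , 259.65319793],
       [  0.        , 297.31863964, 190.92824748],
       [  0.        ,   0.        ,   1.        ]]), 'mount': array([[-4.20809252e-04,  9.61933742e-01,  2.73282452e-01,
         7.54838513e-02],
       [ 9.99998536e-01, -4.84166527e-05,  1.71025342e-03,
         4.47411017e-04],
       [ 1.65838189e-03,  2.73282772e-01, -9.61932314e-01,
        -1.53724129e-01],
       [ 0.00000000e+00,  0.00000000e+00,  0.00000000e+00,
         1.00000000e+00]])}
```

View pics/a.png

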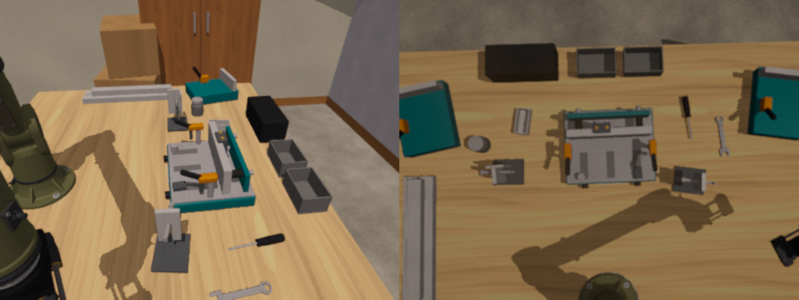

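```bash
cat > h.py <<'E'
from cell import env
import cv2,numpy as np
from scipy.spatial.transform import Rotation as R
def rot(o): return R.from_euler('xyz',o,degrees=True).as_matrix()
def cloud(cam,d,obs=None):
    c=env.calibration(cam);K=c['intrinsics'];v,u=np.mgrid[0:384,0:512]
    x=(u-K[0,2])/K[0,0];y=(v-K[1,2])/K[1,1]
    if cam=='wrist':
        r=np.hypot(x,y);s=np.where(r>1e-9,np.tan(np.minimum(r,1.5))/np.maximum(r,1e-9),1);x=x*s;y=y*s
        P=np.stack([x*d,-y*d,-d],-1);m=c['mount'];P=P@m[:3,:3].T+m[:3,3]
        return P@rot(obs['tool_rot']).T+obs['tool_pos']
    P=np.stack([x*d,-y*d,-d],-1)
    return P@rot(c['orientation']).T+c['position']
E
python3 - <<'E'
from h import *
for cam in("side","top"):
    z=np.load(f"pics/{cam}0.npz");P=cloud(cam,z['d'])
    for q in("bracket","stand","machine","fence","nutblock","plate"):
        for k in env.cut_out(cam,q)[:2]:
            m=k['region']&(z['d']>0);X=P[m]
            if len(X)==0: print(cam,q,'empty');continue
            a,b=np.percentile(X,[3,97],0)
            t=X[X[:,2]>b[2]-.006]
            (c,s,an)=cv2.minAreaRect((t[:,:2]*1000).astype(np.float32))
            print(cam,q,round(k['conf'],2),np.round(k['uv']),len(X),'lo',a.round(3),'hi',b.round(3),'toprect',np.round(c),np.round(s),round(an,1))
E
```

```text
side bracket 0.83 [223. 131.] 520 lo [0.47  0.342 0.072] hi [0.531 0.418 0.186] toprect [498. 368.] [19. 49.] 87.5
side bracket 0.68 [224. 190.] 88 lo [0.47  0.069 0.058] hi [0.495 0.09  0.083] toprect [483.  81.] [22. 25.] 29.6
side stand 0.78 [224. 156.] 473 lo [ 0.462  0.304 -0.   ] hi [0.553 0.424 0.147] toprect [519. 217.] [206.  45.] 85.7
side machine 0.81 [266. 220.] 9814 lo [ 0.462 -0.194  0.016] hi [0.713 0.122 0.161] toprect [ 577. -103.] [460. 180.] 88.5
side fence 0.83 [282. 199.] 1709 lo [ 0.624 -0.173  0.062] hi [0.666 0.108 0.167] toprect [650.   3.] [36. 63.] 0.4
side nutblock 0.5 [287. 176.] 301 lo [ 0.633 -0.028  0.08 ] hi [0.694 0.06  0.17 ] toprect [650.   3.] [36. 63.] 3.1
side plate 0.56 [218. 286.] 1121 lo [ 0.425 -0.343  0.01 ] hi [ 0.484 -0.256  0.184] toprect [ 455. -335.] [15. 59.] 87.1
side plate 0.28 [269. 220.] 9783 lo [ 0.462 -0.194  0.016] hi [0.712 0.121 0.161] toprect [ 578. -103.] [458. 179.] 89.0
top bracket 0.68 [304. 223.] 154 lo [ 0.468 -0.137  0.067] hi [ 0.508 -0.108  0.077] toprect [ 489. -122.] [43. 29.] 10.3
top bracket 0.65 [128. 220.] 395
[... 200 characters left out ...]
tand 0.53 [101. 180.] 523 lo [0.584 0.441 0.011] hi [0.639 0.494 0.088] toprect [614. 471.] [54. 52.] 88.5
top machine 0.74 [267. 187.] 10774 lo [ 0.459 -0.174  0.047] hi [0.716 0.132 0.165] toprect [579. -20.] [177. 315.] 0.9
top fence 0.61 [264. 169.] 1586 lo [ 0.621 -0.16   0.057] hi [0.662 0.12  0.169] toprect [647.   6.] [59. 36.] 89.0
top nutblock 0.74 [260. 164.] 326 lo [ 0.631 -0.022  0.128] hi [0.674 0.034 0.172] toprect [648.   6.] [35. 59.] 2.2
top plate 0.65 [383. 232.] 300 lo [ 0.426 -0.337  0.08 ] hi [ 0.48  -0.324  0.187] toprect [ 453. -331.] [13. 55.] 83.9
top plate 0.47 [412. 181.] 347 lo [ 0.554 -0.485 -0.003] hi [ 0.689 -0.449  0.011] toprect [ 620. -466.] [143.  37.] 3.1
```

The bracket hangs on the left stand at about (0.50, 0.37) and the plate on the right one. Next I'll fit the fence and block, and plan the transit.

```bash
cat >> h.py <<'E'
def shift(obs,p,yaw=None):
    "world target p -> tool shift, turn (tool down)"
    Rm=rot(obs['tool_rot']);s=Rm.T@(np.array(p)-obs['tool_pos'])
    t=0 if yaw is None else np.radians(obs['tool_rot'][2]-yaw)
    return s.round(4),round(float(t),4)
E
python3 - <<'E'
from h import *
for cam in("top","side"):
    z=np.load(f"pics/{cam}0.npz");P=cloud(cam,z['d'])
    B=P[(P[...,0]>.6)&(P[...,0]<.68)&(abs(P[...,1]-.0)<.13)&(P[...,2]>.146)&(P[...,2]<.162)]
    # front edge per y bin
    ys=np.arange(-.12,.12,.01);e=[]
    for y in ys:
        s=B[abs(B[:,1]-y)<.005]
        if len(s)>3:e.append((y,np.percentile(s[:,0],5),np.percentile(s[:,0],95)))
    e=np.array(e);print(cam,'front fit',np.polyfit(e[:,0],e[:,1],1),'back',np.polyfit(e[:,0],e[:,2],1))
    F=P[(P[...,0]>.6)&(P[...,0]<.66)&(abs(P[...,1])<.12)&(P[...,2]>.08)&(P[...,2]<.145)]
    if len(F)>50: print('face',len(F),np.polyfit(F[:,1],F[:,0],1))
    N=P[(P[...,0]>.6)&(P[...,0]<.69)&(abs(P[...,1])<.1)&(P[...,2]>.162)&(P[...,2]<.175)]
    print('nut',cv2.minAreaRect((N[:,:2]*1000).astype(np.float32)),np.percentile(N,[2,98],0).round(3))
    W=P[(abs(P[...,0]-.5)<.06)&(abs(P[...,1]-.37)<.06)&(P[...,2]>.18)&(P[...,2]<.2)]
    print('web',len(W),cv2.minAreaRect((W[:,:2]*1000).astype(np.float32)),W.mean(0))
o=env.get_obs()
for p in([.5,-.35,.3],[.56,.0,.34],[.48,.37,.34]): print(shift(o,p,0))
E
```

```text
top front fit [-0.01419502  0.62369658] back [-0.02516194  0.64499204]
face 233 [0.04420345 0.62693486]
nut ((648.1918334960938, 5.981344223022461), (36.28232955932617, 59.977134704589844), 1.5639973878860474) [[ 0.63  -0.024  0.163]
 [ 0.665  0.035  0.173]]
web 114 ((496.2022705078125, 372.53216552734375), (55.084964752197266, 14.580519676208496), 0.5537863373756409) [0.4941557  0.37195139 0.18675651]
side front fit [-0.01584755  0.62583886] back [-0.04500418  0.6448974 ]
face 320 [-0.02139766  0.62568045]
nut ((650.4078369140625, 3.1395034790039062), (36.44966506958008, 62.86467361450195), 0.36822646856307983) [[ 0.633 -0.028  0.163]
 [ 0.667  0.031  0.171]]
web 50 ((495.8710632324219, 368.36688232421875), (18.890567779541016, 52.729957580566406), 87.54733276367188) [0.4961336  0.36688279 0.18448882]
(array([ 0.3002, -0.1186, -0.0694]), 0.4458)
(array([ 0.5053, -0.4085, -0.1094]), 0.4458)
(array([ 0.5926, -0.7769, -0.1095]), 0.4458)
```

Emit:
move_arm(
  steps=[
    [[0.05,-0.02,-0.03],0.07],
    [[0.1,-0.04,-0.07],0.15],
    [[0.15,-0.06,-0.1],0.22],
    [[0.2,-0.08,-0.11],0.3],
    [[0.25,-0.1,-0.11],0.37],
    [[0.3,-0.12,-0.11],0.446],
    [[0.335,-0.17,-0.11],0.446],
    [[0.37,-0.22,-0.11],0.446],
    [[0.4,-0.265,-0.11],0.446],
    [[0.435,-0.31,-0.11],0.446],
    [[0.47,-0.36,-0.11],0.446],
    [[0.505,-0.41,-0.11],0.446],
    [[0.517,-0.463,-0.11],0.446],
    [[0.53,-0.515,-0.11],0.446],
    [[0.543,-0.57,-0.11],0.446],
    [[0.556,-0.62,-0.11],0.446],
    [[0.568,-0.675,-0.11],0.446],
    [[0.58,-0.73,-0.11],0.446],
    [[0.593,-0.777,-0.11],0.446],
    [[0.593,-0.777,-0.11],0.446],
  ],
  hand=0,
)

```text
time_s: 3.2
tool_pos: [0.4771, 0.3751, 0.3403]
tool_rot: [-179.9, 0.1, 0.5]
force: [0.7, -0.0, -1.1]
grip_width: 0.0433
```

Run:
```python
from h import *
o=env.get_obs();print(o['time_s'],o['tool_pos'],o['tool_rot'],o['grip_width'],o['force'])
p,d=env.read_camera("wrist");np.savez("pics/w1.npz",p=p,d=d)
P=cloud("wrist",d,o)
r=env.cut_out("wrist","bracket");print([(k['conf'],k['uv']) for k in r])
def rep(n,zl,zh):
    W=P[(d>0)&(abs(P[...,0]-.5)<.07)&(abs(P[...,1]-.37)<.06)&(P[...,2]>zl)&(P[...,2]<zh)]
    if len(W): print(n,len(W),np.array(cv2.minAreaRect((W[:,:2]*1000).astype(np.float32))[0]),cv2.minAreaRect((W[:,:2]*1000).astype(np.float32))[1:],np.percentile(W,[3,97],0).round(4))
rep('web',.182,.194);rep('fl',.167,.178);rep('post',.14,.155)
cv2.imwrite("pics/w1.png",p[:,:,::-1])
```

```text
3.2 [0.47708035 0.37505834 0.34033037] [-1.79856012e+02  1.13865045e-01  4.81351080e-01] 0.043283173976826114 [ 0.72517966 -0.03066157 -1.12613835]
[(0.95, [261.8, 134.6])]
web 581 [496.88354492 373.17071533] ((53.46383285522461, 11.982937812805176), 4.596520900726318) [[0.4717 0.367  0.186 ]
 [0.5227 0.3799 0.189 ]]
fl 430 [527.65008545 375.16448975] ((8.467966079711914, 59.64927673339844), 4.57990026473999) [[0.5224 0.3469 0.1707]
 [0.5324 0.4029 0.1739]]
post 329 [518.13519287 372.64440918] ((29.930376052856445, 114.27587127685547), 0.36798205971717834) [[0.5036 0.3169 0.1401]
 [0.5323 0.4292 0.1512]]
```

View pics/w1.png

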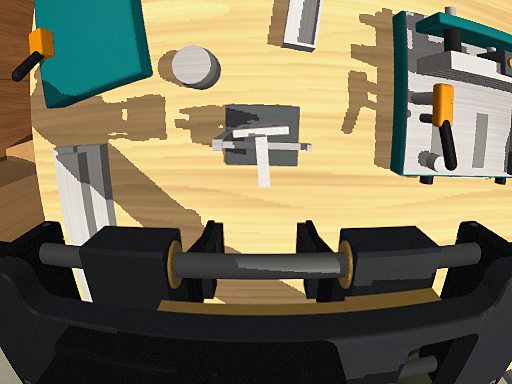

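The bracket hangs at yaw 4.6°, with the web top at z 0.188 and a thickness of 12 mm, which all matches. The flange is at image (250,130) and the web runs to (263,187). Next I'll approach above the grip point.

Emit:
move_arm(
  steps=[
    [[0.012,0.001,0.04],-0.07],
    [[0.024,0.002,0.08],-0.07],
    [[0.024,0.002,0.11],-0.07],
    [[0.024,0.002,0.11],-0.07],
    [[0.024,0.002,0.11],-0.07],
  ],
  hand=0,
)

```text
time_s: 3.92
tool_pos: [0.5053, 0.3677, 0.2321]
tool_rot: [-180.0, -0.1, 3.9]
force: [1.0, 0.2, 0.5]
grip_width: 0.0433
```

Run:
```python
from h import *
o=env.get_obs();print(o['time_s'],o['tool_pos'],o['tool_rot'],o['grip_width'],o['force'])
print(shift(o,[.501,.3733,.155],4.5))
```

```text
3.925 [0.50529965 0.36774461 0.23213816] [-1.79969439e+02 -1.15700243e-01  3.90710586e+00] 0.043263121076258466 [1.00375498 0.15741997 0.52812746]
(array([-0.0041, -0.0058,  0.0771]), -0.0103)
```

Emit:
move_arm(
  steps=[
    [[-0.004,-0.0058,0.01],-0.01],
    [[-0.004,-0.0058,0.035],-0.01],
    [[-0.004,-0.0058,0.055],-0.01],
    [[-0.004,-0.0058,0.077],-0.01],
    [[-0.004,-0.0058,0.077],-0.01],
    [[-0.004,-0.0058,0.077],-0.01],
  ],
  hand=0,
)

```text
time_s: 4.68
tool_pos: [0.5001, 0.3743, 0.1543]
tool_rot: [-180.0, -0.1, 4.6]
force: [-0.1, -0.1, -0.9]
grip_width: 0.0432
```

Run:
```python
from h import *
o=env.get_obs();print(o['time_s'],o['tool_pos'],o['tool_rot'],o['grip_width'],o['force'])
print(shift(o,[.501,.3733,.155],4.5))
```

```text
4.675 [0.50013426 0.37429112 0.15431921] [-1.79959961e+02 -5.20128353e-02  4.58472637e+00] 0.043184401126302875 [-0.14068002 -0.12942607 -0.94862975]
(array([ 0.0008,  0.0011, -0.0007]), 0.0015)
```

Emit:
move_arm(
  steps=[
    [[0,0,0],0],
    [[0,0,0],0],
    [[0,0,0],0],
    [[0,0,0],0],
    [[0,0,0],0],
    [[0,0,0],0],
  ],
  hand=1,
  squeeze=45,
)

```text
time_s: 5.42
tool_pos: [0.5, 0.3735, 0.1537]
tool_rot: [180.0, -0.0, 4.6]
force: [-0.5, -1.8, 1.9]
grip_width: 0.0116
```

Emit:
move_arm(
  steps=[
    [[0,0,-0.01],0],
    [[0,0,-0.03],0],
    [[0,0,-0.05],0],
    [[0,0,-0.075],0],
    [[0,0,-0.1],0],
    [[0,0,-0.12],0],
    [[0,0,-0.14],0],
    [[0,0,-0.14],0],
    [[0,0,-0.14],0],
  ],
)

```text
time_s: 6.55
tool_pos: [0.4996, 0.3735, 0.2927]
tool_rot: [180.0, 0.1, 4.6]
force: [-0.0, 0.3, -4.6]
grip_width: 0.012
```

Run:
```python
from h import *
o=env.get_obs();print(o['time_s'],o['tool_pos'],o['tool_rot'],o['grip_width'],o['force'],o['wrist_torque'])
p,d=env.read_camera("wrist");P=cloud("wrist",d,o)
T=(P-o['tool_pos'])@rot(o['tool_rot']) # tool frame
k=env.cut_out("wrist","bracket")
cv2.imwrite("pics/w2.png",p[:,:,::-1])
if k:
    print(k[0]['conf'],k[0]['uv']);X=T[k[0]['region']&(d>0)];print(len(X),np.percentile(X,[2,50,98],0).round(4))
    for zl in np.arange(-.04,.1,.01):
        s=X[(X[:,2]>zl)&(X[:,2]<zl+.01)]
        if len(s): print(zl.round(3),len(s),np.percentile(s,[5,50,95],0).round(4).tolist())
print('to stand-off',shift(o,[.56,.005,.26],.86))
```

```text
6.55 [0.49960882 0.37346168 0.29266669] [1.79951554e+02 6.79494551e-02 4.57505250e+00] 0.012013103497989263 [-0.03326856  0.31699035 -4.5863472 ] [-0.0030173   0.05830055  0.0393355 ]
0.97 [261.3, 200.4]
7463 [[-1.610e-02 -2.920e-02 -3.450e-02]
 [ 3.100e-02  1.000e-04 -1.550e-02]
 [ 3.200e-02  2.900e-02  2.809e-01]]
-0.04 1300 [[-0.015, -0.0056, -0.0347], [0.0136, -0.0003, -0.0338], [0.0235, 0.0054, -0.0324]]
-0.03 251 [[0.0102, -0.0073, -0.0292], [0.0236, -0.0003, -0.0245], [0.0286, 0.0071, -0.0201]]
-0.02 2559 [[0.024, -0.0269, -0.0196], [0.029, 0.0002, -0.0185], [0.0319, 0.0268, -0.0118]]
-0.01 616 [[0.0314, -0.0267, -0.0095], [0.0317, 0.0002, -0.0053], [0.032, 0.0266, -0.0007]]
0.0 532 [[0.0314, -0.0267, 0.0003], [0.0317, 0.0007, 0.0046], [0.032, 0.0271, 0.0093]]
0.01 443 [[0.0315, -0.0263, 0.0104], [0.0318, -0.0004, 0.0143], [0.0323, 0.0267, 0.0193]]
0.02 329 [[0.0311, -0.0259, 0.0204], [0.0317, 0.0008, 0.025], [0.032, 0.0272, 0.0294]]
0.03 326 [[0.031, -0.0268, 0.0304], [0.0317, -0.0005, 0.0352], [0.0319, 0.027, 0.0394]]
0.04 253 [[0.0309, -0.0266, 0.041], [0.0317, 0.0001, 0.045], [0.032, 0.0274, 0.0489]]
0.05 236 [[0.031, -0.0266, 0.051], [0.0316, 0.0001, 0.0549], [0.0319, 0.0272, 0.0591]]
0.06 206 [[0.0309, -0.027, 0.0613], [0.0312, -0.0014, 0.0657], [0.032, 0.0268, 0.0698]]
0.07 144 [[0.0309, -0.0271, 0.0702], [0.0311, 0.0028, 0.0743], [0.0318, 0.0278, 0.0786]]
0.08 71 [[0.0308, -0.0254, 0.0809], [0.0311, 0.0001, 0.082], [0.0313, 0.0256, 0.0833]]
to stand-off (array([0.0308, 0.3721, 0.0329]), 0.0648)
```

View pics/w2.png

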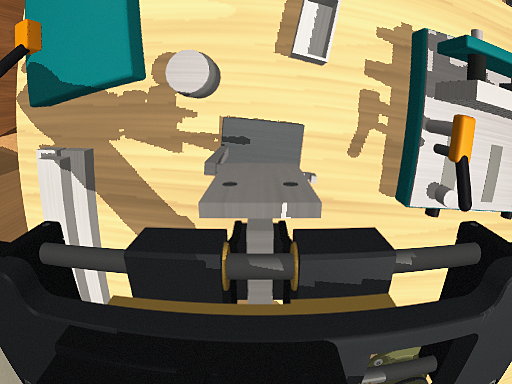

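The bracket is held upright and centred: flange face at tool x +31.8 mm, foot 86 mm below the TCP. Next I'll move over the bed, in front of the fence.

Emit:
move_arm(
  steps=[
    [[0.002,0.02,-0.01],0.01],
    [[0.004,0.06,-0.01],0.02],
    [[0.007,0.105,-0.01],0.03],
    [[0.01,0.15,-0.01],0.04],
    [[0.012,0.195,-0.01],0.05],
    [[0.014,0.24,-0.01],0.06],
    [[0.016,0.285,-0.01],0.064],
    [[0.018,0.325,-0.01],0.064],
    [[0.02,0.355,-0.01],0.064],
    [[0.021,0.37,-0.01],0.064],
    [[0.021,0.37,-0.01],0.064],
    [[0.021,0.37,-0.01],0.064],
    [[0.021,0.37,-0.01],0.064],
  ],
)

```text
time_s: 8.28
tool_pos: [0.5501, 0.0084, 0.3037]
tool_rot: [-180.0, -0.0, 1.1]
force: [0.6, -0.1, -3.8]
grip_width: 0.0119
```

Run:
```python
from h import *
o=env.get_obs();print(o['time_s'],o['tool_pos'],o['tool_rot'],o['grip_width'],o['force'])
p,d=env.read_camera("wrist");P=cloud("wrist",d,o)
cv2.imwrite("pics/w3.png",p[:,:,::-1]);np.savez("pics/w3.npz",p=p,d=d)
q=lambda a,b:P[(d>0)&(P[...,0]>.6)&(P[...,0]<.7)&(abs(P[...,1])<.13)&(P[...,2]>a)&(P[...,2]<b)]
N=q(.162,.176);print('nut',len(N),cv2.minAreaRect((N[:,:2]*1000).astype(np.float32)),np.percentile(N,[1,50,99],0).round(4).tolist())
B=q(.149,.161);e=[]
for y in np.arange(-.12,.121,.01):
    s=B[abs(B[:,1]-y)<.005]
    if len(s)>3:e.append((y,np.percentile(s[:,0],3)))
e=np.array(e);print(e.round(4).tolist(),np.polyfit(e[:,0],e[:,1],1))
Z=P[(d>0)&(P[...,0]>.5)&(P[...,0]<.62)&(abs(P[...,1])<.08)&(P[...,2]>.03)&(P[...,2]<.08)];print('bed',len(Z),np.median(Z,0))
k=env.cut_out("wrist","nutblock")
if k:
  X=P[k[0]['region']&(d>0)];print(k[0]['conf'],k[0]['uv'],np.percentile(X,[1,50,99],0).round(4).tolist())
```

```text
8.275 [0.55013164 0.00842428 0.3036609 ] [-1.79979728e+02 -5.88544334e-03  1.06462949e+00] 0.01185818640285946 [ 0.58997072 -0.10910394 -3.7969531 ]
nut 2222 ((650.4401245117188, 5.356487274169922), (35.888126373291016, 60.13197326660156), 0.832599401473999) [[0.6329, -0.0235, 0.1655], [0.65, 0.0055, 0.1676], [0.6677, 0.0346, 0.1727]]
[[-0.12, 0.6283], [-0.11, 0.6281], [-0.1, 0.6278], [-0.09, 0.6278], [-0.08, 0.6273], [-0.07, 0.6275], [-0.06, 0.627], [-0.05, 0.6266], [-0.04, 0.627], [-0.03, 0.6265], [-0.02, 0.6259], [-0.01, 0.6256], [-0.0, 0.6253], [0.01, 0.6251], [0.02, 0.625], [0.03, 0.6249], [0.04, 0.6249], [0.05, 0.6249], [0.06, 0.625], [0.07, 0.6242], [0.08, 0.6244], [0.09, 0.6246], [0.1, 0.6239], [0.11, 0.6242], [0.12, 0.6237]] [-0.01920774  0.62581843]
bed 6483 [ 0.58202132 -0.00307758  0.05462126]
0.96 [264.8, 83.7] [[0.6329, -0.0242, 0.055], [0.6511, 0.0055, 0.1676], [0.6781, 0.0345, 0.1726]]
```

View pics/w3.png

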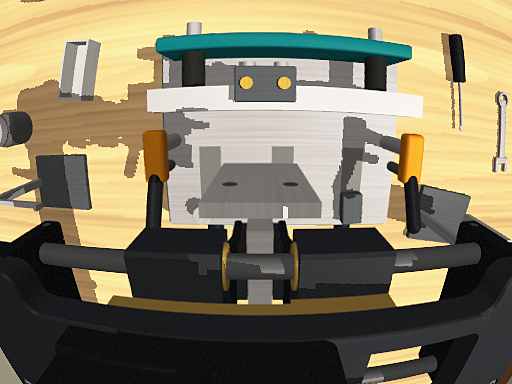

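Fence face is at x≈0.6257 and yaw 1.0°, the nut block middle at y≈0.0054, and the bed at 0.0546. The block shows at (265,84) and the flange is clear at (262,190). Next I'll lower the bracket in front of the fence.

Emit:
move_arm(
  steps=[
    [[0,0.002,0.02],0],
    [[0,0.004,0.05],0],
    [[0,0.004,0.08],0],
    [[0,0.004,0.11],0],
    [[0,0.004,0.135],0],
    [[0,0.004,0.15],0],
    [[0,0.004,0.159],0],
    [[0,0.004,0.159],0],
    [[0,0.004,0.159],0],
    [[0,0.004,0.159],0],
  ],
)

```text
time_s: 9.62
tool_pos: [0.551, 0.0026, 0.1454]
tool_rot: [180.0, -0.1, 0.9]
force: [-0.1, -1.0, -4.1]
grip_width: 0.0119
```

Run:
```python
from h import *
o=env.get_obs();print(o['time_s'],o['tool_pos'],o['tool_rot'],o['grip_width'],o['force'],o['wrist_torque'])
p,d=env.read_camera("wrist");P=cloud("wrist",d,o)
T=(P-o['tool_pos'])@rot(o['tool_rot'])
k=env.cut_out("wrist","bracket")
if k:
    X=T[k[0]['region']&(d>0)]
    s=X[(X[:,2]>-.02)&(X[:,2]<.08)&(X[:,0]>.024)]; print(k[0]['conf'],np.percentile(s,[2,50,98],0).round(4).tolist())
N=P[(d>0)&(P[...,0]>.6)&(P[...,0]<.7)&(abs(P[...,1])<.13)&(P[...,2]>.162)&(P[...,2]<.176)]
print(cv2.minAreaRect((N[:,:2]*1000).astype(np.float32)))
B=P[(d>0)&(P[...,0]>.6)&(P[...,0]<.7)&(abs(P[...,1])<.05)&(P[...,2]>.149)&(P[...,2]<.16)];print(np.percentile(B,[2,98],0))
```

```text
9.625 [0.55095513 0.00258375 0.14543639] [ 1.79982925e+02 -9.05225614e-02  8.99318980e-01] 0.011884398775226268 [-0.11874117 -0.9584272  -4.121934  ] [0.0268189  0.07689251 0.01874161]
0.92 [[0.0245, -0.0286, -0.0197], [0.0315, 0.0001, -0.0049], [0.032, 0.0286, 0.0734]]
((650.6270751953125, 5.325799942016602), (36.47043228149414, 60.507877349853516), 0.9156320691108704)
[[ 0.62557394 -0.0486288   0.15318725]
 [ 0.64965526  0.04886328  0.1558794 ]]
```

Emit:
move_arm(
  steps=[
    [[0.005,-0.002,0.001],0],
    [[0.012,-0.002,0.002],0],
    [[0.02,-0.002,0.003],0],
    [[0.027,-0.002,0.003],0],
    [[0.033,-0.002,0.003],0],
    [[0.037,-0.002,0.003],0],
    [[0.037,-0.002,0.003],0],
    [[0.037,-0.002,0.003],0],
  ],
)

```text
time_s: 10.72
tool_pos: [0.5871, 0.0052, 0.1415]
tool_rot: [180.0, 0.0, 0.9]
force: [-0.4, 0.1, -4.1]
grip_width: 0.0119
```

Emit:
move_arm(
  steps=[
    [[0.001,0,0],0],
    [[0.002,0,0],0],
    [[0.003,0,0],0],
    [[0.004,0,0],0],
    [[0.005,0,0],0],
    [[0.006,0,0],0],
    [[0.006,0,0],0],
    [[0.006,0,0],0],
  ],
)

```text
time_s: 11.72
tool_pos: [0.5933, 0.0053, 0.1415]
tool_rot: [180.0, 0.0, 0.9]
force: [-0.1, 0.1, -3.9]
grip_width: 0.0115
```

Emit:
move_arm(
  steps=[
    [[0.0005,0,0],0],
    [[0.001,0,0],0],
    [[0.0015,0,0],0],
    [[0.002,0,0],0],
    [[0.0025,0,0],0],
    [[0.003,0,0],0],
    [[0.003,0,0],0],
    [[0.003,0,0],0],
  ],
)

```text
time_s: 12.72
tool_pos: [0.596, 0.0053, 0.1415]
tool_rot: [180.0, 0.0, 0.9]
force: [-5.5, 0.8, -1.0]
grip_width: 0.0113
```

Emit:
move_arm(
  steps=[
    [[0.0005,0,0],0],
    [[0.001,0,0],0],
    [[0.0015,0,0],0],
    [[0.002,0,0],0],
    [[0.002,0,0],0],
    [[0.002,0,0],0],
    [[0.002,0,0],0],
  ],
)

```text
time_s: 13.6
tool_pos: [0.5973, 0.0053, 0.1415]
tool_rot: [180.0, 0.1, 0.9]
force: [-7.2, -0.3, 1.8]
grip_width: 0.0117
```

Run:
```python
from h import *
fs=[]
for i in range(4):
    o=env.get_obs();fs.append(np.r_[o['force'],o['wrist_torque']])
    p,d=env.read_camera("wrist")
print(np.round(fs,2),o['tool_pos'],o['tool_rot'],o['grip_width'],o['time_s'])
P=cloud("wrist",d,o);T=(P-o['tool_pos'])@rot(o['tool_rot'])
k=env.cut_out("wrist","bracket")[0];X=T[k['region']&(d>0)]
for a in(-.034,-.019):
  s=X[abs(X[:,2]-a)<.003];print(a,len(s),np.percentile(s,[2,50,98],0).round(4).tolist())
N=P[(d>0)&(P[...,0]>.6)&(P[...,0]<.7)&(abs(P[...,1])<.13)&(P[...,2]>.165)&(P[...,2]<.176)]
print(cv2.minAreaRect((N[:,:2]*1000).astype(np.float32)))
p2,_=env.read_camera("side")
cv2.imwrite("pics/w4.png",np.hstack([cv2.resize(p[:,:,::-1],(400,300)),cv2.resize(p2[100:280,150:390,::-1],(400,300))]))
```

```text
[[-7.17 -0.32  1.81 -0.04  1.49  0.03]
 [-5.95  0.04  0.43 -0.08  1.49  0.04]
 [-6.33 -0.76  0.33 -0.05  1.46  0.03]
 [-6.69 -0.27  1.02  0.02  1.47  0.04]] [0.59730474 0.00531837 0.14149697] [1.79978660e+02 1.29688030e-01 9.06392316e-01] 0.011699252797158381 13.75
-0.034 1269 [[-0.016, -0.0057, -0.035], [0.0135, 0.0001, -0.0338], [0.0236, 0.0059, -0.0318]]
-0.019 2145 [[0.0236, -0.0287, -0.0203], [0.028, -0.0003, -0.0187], [0.0318, 0.0284, -0.0167]]
((639.4463500976562, 5.206550598144531), (65.73147583007812, 60.26381301879883), 0.8896525502204895)
```

View pics/w4.png

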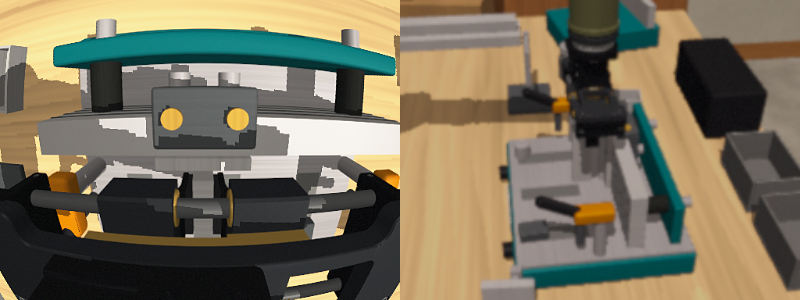

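Emit:
move_arm(
  steps=[
    [[0.0005,0,0],0],
    [[0.001,0,0],0],
    [[0.0015,0,0],0],
    [[0.002,0,0],0],
    [[0.0022,0,0],0],
    [[0.0022,0,0],0],
    [[0.0022,0,0],0],
    [[0.0022,0,0],0],
    [[0.0022,0,0],0],
    [[0.0022,0,0],0],
  ],
)

```text
time_s: 15.15
tool_pos: [0.5987, 0.0053, 0.1415]
tool_rot: [180.0, 0.2, 0.9]
force: [-9.4, -0.1, 2.3]
grip_width: 0.0119
```

Run:
```python
from h import *
fs=[]
for i in range(6):
    o=env.get_obs();fs.append(np.r_[o['force'],o['wrist_torque']])
    p,d=env.read_camera("wrist")
print(np.round(fs,2),np.mean(fs,0).round(2),o['tool_pos'],o['tool_rot'],o['grip_width'],o['time_s'])
P=cloud("wrist",d,o);T=(P-o['tool_pos'])@rot(o['tool_rot'])
k=env.cut_out("wrist","bracket")[0];X=T[k['region']&(d>0)]
for a in(-.034,-.019):
  s=X[abs(X[:,2]-a)<.003];print(a,len(s),np.percentile(s,[2,50,98],0).round(4).tolist())
k=env.cut_out("wrist","nutblock")[0];N=P[k['region']&(d>0)&(P[...,2]>.16)];print('nut',np.percentile(N,[1,99],0).round(4).tolist())
B=P[(d>0)&(P[...,0]>.61)&(P[...,0]<.7)&(abs(P[...,1])<.13)&(abs(P[...,1])>.045)&(P[...,2]>.149)&(P[...,2]<.161)]
print('fence',len(B),np.percentile(B,[3,97],0).round(4).tolist())
```

```text
[[-9.36 -0.14  2.32 -0.05  1.95  0.06]
 [-9.87 -0.11  2.58 -0.03  1.94  0.03]
 [-9.98  0.02  2.19 -0.05  2.    0.04]
 [-9.29 -0.23  2.69 -0.05  1.97  0.03]
 [-9.98 -0.25  2.84 -0.08  1.97  0.02]
 [-9.91 -0.66  2.52 -0.06  1.97  0.08]] [-9.73 -0.23  2.52 -0.05  1.97  0.04] [0.59866984 0.00535236 0.14152706] [179.96757072   0.23871984   0.90800032] 0.01202663627738933 15.4
-0.034 1228 [[-0.0159, -0.0058, -0.035], [0.0137, 0.0001, -0.0338], [0.0236, 0.0055, -0.032]]
-0.019 2144 [[0.0236, -0.0285, -0.0203], [0.028, 0.0001, -0.0188], [0.0318, 0.0286, -0.0167]]
nut [[0.6384, -0.0235, 0.1657], [0.6733, 0.0345, 0.1724]]
fence 11900 [[0.6306, -0.1226, 0.1531], [0.6557, 0.1222, 0.1557]]
```

The force is steady at 9.7 N. The fence has moved about 5 mm, which also means about 10 N, and the centring error is about 1 mm. I'm handing it in.

```bash
python3 -c "
from cell import env
print(env.sign_off()); o=env.get_obs(); print(o['time_s'],o['force'],o['tool_pos'],o['grip_width'])"
```

```text
the job is handed in; nothing more can be done
None
the job is handed in; nothing more can be done
```

I lifted the bracket off the left peg and stood it on the bed with its flange against the fence, centred on the nut block. The job is handed in with the arm still gripping it (45 N set) and pressing; the hand-in gave no verdict, and no readings can be taken after it.

Last checks before hand-in, at 15.4 s:
- **Press:** the wrist force was a steady 9.3–10.0 N. The fence had moved about 5–5.5 mm, which agrees with about 10 N.
- **Position:** the bracket was about 1 mm off the nut block's middle. It was square and upright to within about 0.5°, and the grip had not slipped.
- **Height:** the foot was at bed level within the measuring error. The bed carries some of the weight: the vertical wrist force went from −4 N to about +2.5 N. A small part of the measured push could therefore be friction on the bed.
- **Bystanders:** I didn't re-measure their positions afterwards. The forces showed no contact with anything on the way, and none was seen in the pictures.

No check failed, and none disagreed beyond those few millimetres and newtons.

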